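# Widen the reservoir cradle by one detent hole and load the reservoir

### The arm

A 6-joint arm with a two-finger parallel gripper is mounted at the origin on the work surface. World frame = base frame: x ahead of the robot, y to its left, z up, the work surface at z = 0. Lengths are in m, angles in rad, forces in N, time in s.
With the tool pointing down it reaches from about 0.3 to 0.875 m from the base axis. Payload 6.4 kg.
Tool frame: the origin (TCP) lies on the centre line of the jaws, within the pads' length; the fingertips stand 14 mm ahead of it and the grasp point (between the pads) lies 5 mm behind it; z points along the fingers, y is the direction in which the jaws open and shut (so a half turn about z gives the same grasp; the last joint's range is limited). The gripper opens to 85 mm and grips with 20 to 120 N. Pads are 22 mm wide; open, the fingers measure 114 mm over their backs; the gripper's body (76 mm by 85 mm) begins 54 mm behind the grasp point. The pads swing forward as they close: fully open they stand 13 mm farther back than shut.
Start: joints at [-1.312, 0.181, 1.607, -0, 1.354, -0.206], TCP at [0.258, -0.514, 0.245] pointing down, gripper open.
Joint ranges: [-2.99, 2.99], [-0.89, 2.07], [0.3, 2.58], [-1.14, 4.28], [0, 2.63], [-3.12, 3.12]. Speed limits (rad/s): [2.57, 2.57, 3.01, 3.14, 3.14, 3.14].

### API

Orientations are given as a unit quaternion [w, x, y, z].
In Python, from bench import * gives the robot as it stands.
- The arm moves only by the tool servo_tool, never from a script. Its argument "plan" is a list that holds one entry, the list of rows, each a list of 5 numbers: the shift along the world's x, y, z in m, then the turn about the world's z in rad, then the gripper command: -1 is shut, 1 is fully open, values between are in proportion. In form: [[[tx, ty, tz, roll, claw], ...]]. A call has 1 to 8 rows; each row shifts and turns the commanded pose from where the row before left it; what a row does not reach is not made up. A row lasts 1/10 s, in which the tool goes at most 50 mm and 8.59 degrees, less where a joint would pass 70% of its speed; a pose out of reach is approached as far as the arm can. A call with a gripper value outside its range is refused whole. The fingers move at their own pace and stop on an object; the grip force is fixed at half the most. Time passes only in rows, so rows that do not move let the fingers close. It gives the time, the measured TCP pose, the force and the opening at its end, in the units of the state.
- get_obs(): the state, without advancing time (a new reading comes with each control period).
- camera(name): name is "side" or "top"; returns a dict with "img" (400x640x3 uint8, blue, green, red), "camera_matrix" (3x3 intrinsics, pixels), "k1" (the pictures are not rectified: a ray, as slopes to the right and down, at radius r is drawn at 1 + k1 r^2 times it, then the intrinsics apply), "rvec" (rotation vector, rad) and "tvec" (3), from world to camera coordinates, as OpenCV has them. Camera axes: x right, y down, z forward; pixel columns grow to the right and rows downward; lengths in m; the calibration is good to about 2 mm. A picture is of the moment at which its call begins. There is no depth.
- hand_in(): hands the job in, once; it reports no verdict.
Trained networks look in a picture, given as the dict that the camera call returned (one of the last four; its "shot" number tells which), for a name from the list of things; names that differ only in an ending like _2 or _b are one class to them, and where a whole thing is asked for, a point or a joint stands for the part that bears it (a point fixed in the world has none). Each returns a list of dicts, best first, with "conf" (0 to 1); they miss things now and then, are a little off and sometimes report something else, mostly with a low value. They report only what shows in the picture. A call takes as long as a camera call.
- trace(picture, thing): "mask" (400x640 bool, what is visible of it) and "rect" ([left, top, right, bottom] as shares, 0 to 1, of the picture: columns of its width, rows of its height, round what is visible of it).
- pinpoint(picture, thing): "centre" ([row, column] as shares, 0 to 1, of the picture: columns of its width, rows of its height: a listed point, or the origin of a listed thing).
The state is a dict: "time_s": time; "q": joint angles; "dq": joint speeds; "joint_efforts": joint torques, N m; "eef_pos": TCP position; "eef_rot": TCP orientation; "wrist_force": force on the tool from outside, world axes, zero at the start; "torque": the same for the moment, N m; "opening": opening from 0.0 (shut) to 1.0 (fully open).
Only numpy, scipy, OpenCV 4.12 (cv2) and the standard library are available. Lean on these libraries where they do the work, as an engineer would, in place of code of your own. Each camera call takes 0.05 s, during which the arm holds its last target.

### The job

The reservoir cradle is set too short for the white reagent reservoir: press its orange sprung button down, slide the telescoping tube outwards to widen the cradle, and let the button pop up into the next hole so that it locks. Never force the detent: ease off as soon as it catches. Then set the white reservoir down gently and level on the bed between the two blue jaws, let go, and leave everything else on the bench where it stands.

Things in the scene. Friction and masses are not known exactly. Their poses are not given: they have to be found in the camera images.
- rail: Adjustable cradle fixed on the bench, 276 x 84 mm. Origin at its underside; +x along it, the way it widens (outwards), y across, z up. From the -x end: fixed blue jaw (66 mm wide, top 46 mm above the bench, inner face at x = -125 mm), cream bed, moving blue jaw on the inner tube, outer tube with slotted top (x = 22 to 132 mm, 46 mm wide, top 48 mm above the bench).
- bed (a point): Point on top of the cream bed, 16 mm above the bench, midway across, at x = -65 mm from the cradle's origin (60 mm from the fixed jaw's face). The bed is 58 mm wide between side lips that stand 5 mm above it.
- first_hole (a point): Centre of the first hole in the slotted top (x = 45 mm, 47 mm above the bench), where the button starts. A second hole lies 35 to 51 mm further along +x: its place differs between cradles and is not measured, so feel (or look) for it. Holes are 18 mm long in x, the button's collar 15.5 mm. The tube can be pushed past the second hole, to a stop at 58 mm.
- slide (a joint): Travel of the inner tube, with the moving jaw and the button, along the cradle's +x, m: 0 when the button is central in the first hole, 0.035 to 0.051 when central in the second (about 1 mm of play either way). About 2 N of friction, up to 3 N more while the button rubs under the slotted top; it stays where it is left.
- button (a joint): How far the button is pressed down, m: 0 popped up (locked in a hole), over 0.005 is free of the hole, 0.008 bottom stop. Sprung: 4 N to start it, 6.5 N at 5 mm, 8 N at the bottom. Slid out of a hole and let go, it rides under the slotted top at about 0.005 and pops up by itself at the next hole, which then stops the tube.
- fin_top (a point): Top centre of the orange button's fin, 81 mm above the bench when up. The fin (12 mm thick along the cradle, 26 mm across, 20 mm tall) stands in the middle of the flat cap (46 mm along, 30 mm across, cap top 20 mm below this point). Fin and cap sink together when pressed and travel with the tube: press the cap with fingers astride the fin and push on the fin.
- jaw_face (a point): Middle of the inner face of the moving blue jaw (56 mm wide), 45 mm above the bench at the jaw's top edge; 80 mm from the fixed jaw's inner face when joint slide is 0, and moves out with it.
- trough: White open plastic reservoir, 110 mm (its x) x 46 mm (its y) x 42 mm tall, walls 4 mm, one cross wall in the middle, 120 g. Origin at the centre of its underside. It must lie along the cradle (either way round).
- tip_box: Pink tip box, 118 x 80 x 49 mm, origin at the centre of its underside; it and the reservoir may have swapped places. Bystander.
- tube_rack: Blue tube rack, 70 x 200 mm, about 75 mm tall with its tubes, origin under its centre. Bystander.
- wash_bottle: White bottle with blue cap, 66 mm diameter, 170 mm tall, origin under its centre. Bystander.
- beaker: Glass beaker, 72 mm diameter, 85 mm tall, origin under its centre. Bystander.
- jar: Small amber jar, 52 mm diameter, 60 mm tall, origin under its centre. Bystander.
- timer: White bench timer, 50 x 70 x 24 mm, origin under its centre. Bystander.
- dishes: Stack of clear dishes, 92 mm diameter, 44 mm tall, origin under its centre. Bystander.

How it is judged:
On the way, in this order (a step that is already met when the one before it is completed fails the run):
1. the button is pressed down clear of its hole (value of joint button above 0.0045 m), for 0.1 s.
2. the tube is slid out and the button has popped up in the second hole (value of joint button below 0.0018 m and value of joint slide between 0.031 and 0.0555 m), for 0.2 s.
At the end, for the whole second after the job is handed in: Button up (under 1.8 mm) with the tube 31 to 55 mm out: locked in the second hole. The white reservoir stands still and upright (0.06 rad) on the bed (3 mm), lengthwise between the jaws: centre 42 to 74 mm to -x of the cradle origin, within 8 mm across and 0.2 rad of its direction (all of step 2 and z of trough in the frame of rail between 0.013 and 0.019 m and x of trough in the frame of rail between -0.074 and -0.042 m and y of trough in the frame of rail between -0.008 and 0.008 m and angle between the x axis of trough and the x axis of rail, either way round below 0.2 rad and angle between trough's own z axis and vertical below 0.06 rad and linear speed of trough below 0.02 m/s); the robot touches nothing.
It fails at once if the detent is forced: more than 32 N between the button's collar and the hole or slotted top (contact force between button_c0 and anything else above 32 N).
It fails at once if the reservoir is banged or pressed hard on the cradle (more than 40 N) (contact force between trough and rail above 40 N).
It fails at once if the reservoir is tipped over (more than 0.6 rad) (angle between trough's own z axis and vertical above 0.6 rad).
It fails at once if a bystander is moved by more than 25 mm (distance of any of tip_box, tube_rack, wash_bottle, beaker, jar, timer, dishes from where it was at the start of the episode above 0.025 m).
It also fails if it takes over 64 s, if anything falls off the work surface, if the arm or the gripper's body presses on something with over 40 N, if the wrist force passes 120 N, or if a joint passes its speed limit or range.

## Working session

There is one attempt and no reset: what is moved stays moved. The work goes in short steps, Python scripts to look and compute and a tool call to move; the robot and the scene stay as the last step left them, time stands still between calls to the robot, and variables do not carry over. Pictures are saved under pics/ and viewed, and the job is handed in when it is done.

Besides the shell and the picture viewer there is one more tool, called as name(argument=value, ...), one argument or row to a line, values as JSON. servo_tool: Moves the arm, as the interface text tells. Its arguments: {"type":"object","properties":{"plan":{"type":"array"}},"required":["plan"]}

```bash
mkdir -p pics
cat > h.py <<'E'
from bench import *
import numpy as np, cv2
def undist(c,uv):
    K=np.array(c["camera_matrix"]);d=np.array([c["k1"],0,0,0,0.])
    return cv2.undistortPoints(np.array(uv,float).reshape(-1,1,2),K,d).reshape(-1,2)
def ray(c,uv):
    R=cv2.Rodrigues(np.array(c["rvec"],float))[0];t=np.array(c["tvec"],float).ravel()
    n=undist(c,uv);D=(np.c_[n,np.ones(len(n))])@R
    return -R.T@t,D/np.linalg.norm(D,axis=1)[:,None]
def atz(c,uv,z):
    o,D=ray(c,uv);return o+D*((z-o[2])/D[:,2])[:,None]
def tri(c1,p1,c2,p2):
    o1,d1=ray(c1,[p1]);o2,d2=ray(c2,[p2]);d1=d1[0];d2=d2[0]
    s=np.linalg.lstsq(np.c_[d1,-d2],o2-o1,rcond=None)[0]
    a=o1+d1*s[0];b=o2+d2*s[1];return (a+b)/2,np.linalg.norm(a-b)
def proj(c,P):
    d=np.array([c["k1"],0,0,0,0.])
    return cv2.projectPoints(np.array(P,float).reshape(-1,3),np.array(c["rvec"],float),np.array(c["tvec"],float),np.array(c["camera_matrix"]),d)[0].reshape(-1,2)
def pp(c,th):
    return [(round(r["conf"],2),np.array([r["centre"][1]*640,r["centre"][0]*400])) for r in pinpoint(c,th)]
E
python3 - <<'E'
from h import *
s=camera("side");t=camera("top")
cv2.imwrite("pics/s0.png",s["img"]);cv2.imwrite("pics/t0.png",t["img"])
for th in ["rail","bed","first_hole","fin_top","jaw_face","trough","tip_box","tube_rack","wash_bottle","beaker","jar","timer","dishes"]:
    a=pp(s,th);b=pp(t,th)
    print(th,[(x,y.round()) for x,y in a][:2],[(x,y.round()) for x,y in b][:2])
    if a and b:
        p,e=tri(s,a[0][1],t,b[0][1]);print("   ",p.round(4),round(e,4))
print(get_obs())
for c in (s,t): print(ray(c,[[320,200]]))
E
```

```text
rail [(0.55, array([357., 209.])), (0.29, array([369., 162.]))] [(0.95, array([358., 225.]))]
    [ 0.5569 -0.1119  0.0095] 0.0031
bed [(0.68, array([373., 205.])), (0.24, array([339., 198.]))] [(0.59, array([369., 246.])), (0.39, array([477., 208.]))]
    [ 0.5068 -0.1379  0.015 ] 0.0148
first_hole [(0.86, array([338., 197.])), (0.68, array([355., 211.]))] [(0.9, array([359., 204.]))]
    [ 0.6121 -0.1106  0.0443] 0.0109
fin_top [(0.57, array([342., 185.]))] [(0.76, array([363., 200.]))]
    [ 0.6102 -0.1176  0.0856] 0.0055
jaw_face [] [(0.73, array([372., 238.]))]
trough [(0.83, array([288., 280.])), (0.69, array([367., 195.]))] [(0.72, array([232., 190.]))]
    [ 0.6527  0.224  -0.0019] 0.0017
tip_box [(0.85, array([370., 288.]))] [(0.61, array([242., 265.])), (0.22, array([365., 203.]))]
    [ 0.451   0.1927 -0.0029] 0.0013
tube_rack [(0.86, array([244., 267.]))] [(0.91, array([234., 144.]))]
    [0.7768 0.2205 0.0042] 0.0014
wash_bottle [(0.61, array([307., 357.]))] [(0.94, array([158., 231.]))]
    [ 0.5365  0.4207 -0.    ] 0.0055
beaker [(0.91, array([370., 163.])), (0.34, arr
[... 643 characters left out ...]
 -0.00053714, -0.00020801, -0.00207   ,  0.00198373,
       -0.000248  ]), 'joint_efforts': array([ 2.62651083e-04, -4.44843042e+01, -3.51673615e+01, -2.67860933e-04,
        7.91538532e-04,  1.83303058e-05]), 'eef_pos': array([ 0.25775009, -0.51400768,  0.24530001]), 'eef_rot': array([ 8.70517354e-06,  9.73117292e-01,  2.30310086e-01, -4.03418625e-06]), 'wrist_force': array([-0.77087262,  0.62830191,  0.17923964]), 'torque': array([ 0.00647091, -0.04166782,  0.0297555 ]), 'opening': 0.9996016203253708}
(array([0.3427559 , 0.8684903 , 0.68264726]), array([[ 0.2723954 , -0.79793173, -0.5376855 ]]))
(array([0.45890364, 0.00443691, 1.19896472]), array([[ 0.13623415, -0.01361576, -0.99058309]]))
```

Run:
```python
import cv2
s=cv2.imread("pics/s0.png");t=cv2.imread("pics/t0.png")
cv2.imwrite("pics/s0c.png",cv2.resize(s[140:340,220:440],None,fx=3.6,fy=3,interpolation=2)[:600] if 0 else cv2.resize(s[140:330,220:470],None,fx=3.1,fy=3.1,interpolation=2))
cv2.imwrite("pics/t0c.png",cv2.resize(t[120:310,190:430],None,fx=3.1,fy=3.1,interpolation=2))
```

```text
(no output)
```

View pics/s0c.png

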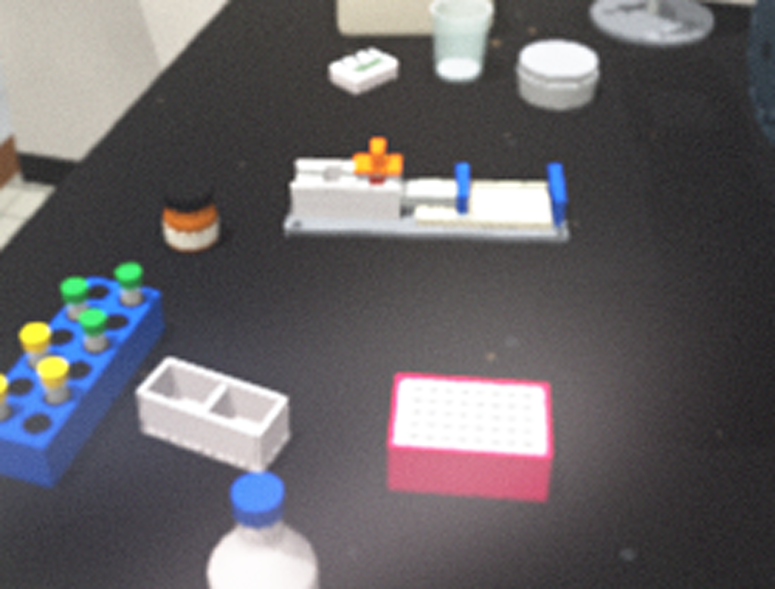

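View pics/t0c.png

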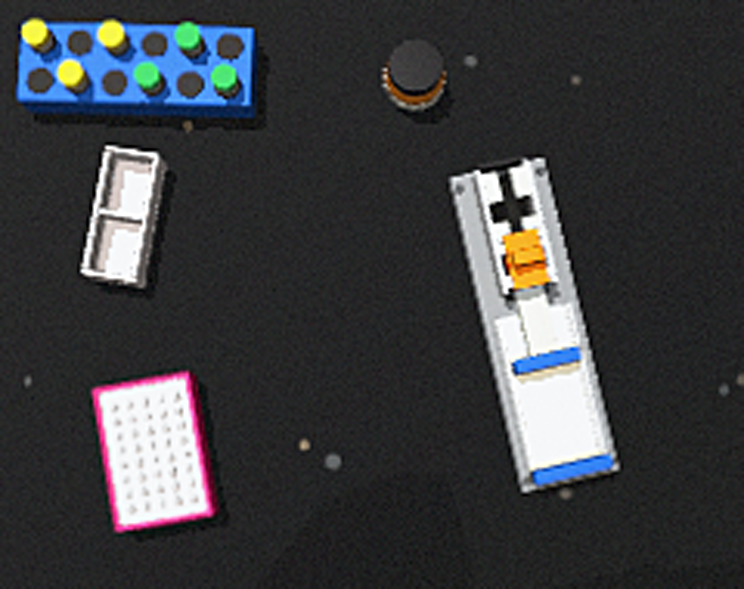

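View pics/t0.png

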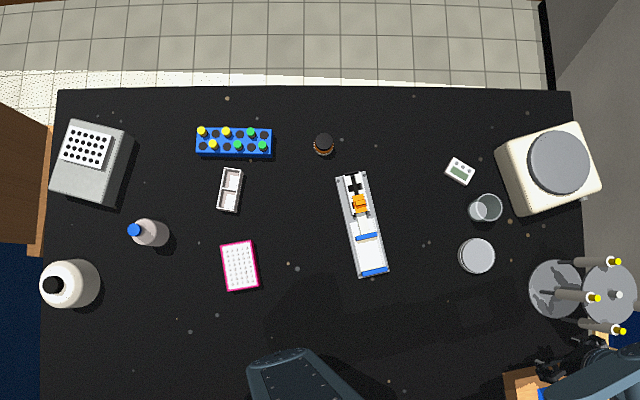

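```bash
cat >> h.py <<'E'
def boxpts(x0,x1,y0,y1,z0,z1): return np.array([[x,y,z] for x in (x0,x1) for y in (y0,y1) for z in (z0,z1)])
def place(P,pose):
    c,s_=np.cos(pose[2]),np.sin(pose[2]);P=np.asarray(P,float)
    return np.c_[pose[0]+c*P[:,0]-s_*P[:,1],pose[1]+s_*P[:,0]+c*P[:,1],P[:,2]]
S=8
def sil(c,boxes,pose):
    m=np.zeros((400*2,640*2),np.uint8)
    for b in boxes:
        uv=proj(c,place(b,pose)); h=cv2.convexHull(np.float32(uv*2+0.5))
        cv2.fillConvexPoly(m,np.int32(h.reshape(-1,2)*16),255,shift=4,lineType=cv2.LINE_AA)
    return m/255.
def fit(cams,masks,boxes,p0):
    from scipy.optimize import minimize
    M=[cv2.resize(m.astype(np.float32),None,fx=2,fy=2,interpolation=1) for m in masks]
    def cost(p):
        q=[p[0]/100,p[1]/100,p[2]/10]
        return sum(np.abs(sil(c,boxes,q)-m).sum()/m.sum() for c,m in zip(cams,M))
    x0=np.array([p0[0]*100,p0[1]*100,p0[2]*10])
    r=minimize(cost,x0,method="Nelder-Mead",options=dict(initial_simplex=np.vstack([x0,x0+[1,0,0],x0+[0,1,0],x0+[0,0,1]]),xatol=.005,fatol=1e-4))
    return np.array([r.x[0]/100,r.x[1]/100,r.x[2]/10]),r.fun
TR=[boxpts(-.055,.055,-.023,.023,0,.042)]
def rail(sl=0): return [boxpts(-.138,.138,-.042,.042,0,.005),boxpts(.022,.132,-.023,.023,0,.048),boxpts(-.137,-.125,-.033,.033,0,.046),
   boxpts(.045+sl-.023,.045+sl+.023,-.015,.015,.053,.061),boxpts(.045+sl-.006,.045+sl+.006,-.013,.013,.06,.081),boxpts(-.045+sl,-.035+sl,-.028,.028,.02,.045),boxpts(-.125,.022,-.033,.033,0,.018)]
def draw(c,boxes,pose,img):
    for b in boxes:
        uv=proj(c,place(b,pose))
        for i in range(8):
            for j in range(i):
                if bin(i^j).count("1")==1: cv2.line(img,tuple(int(v) for v in (uv[i]*4+2)),tuple(int(v) for v in (uv[j]*4+2)),(0,255,0),1)
E
python3 - <<'E'
from h import *
import pickle
s=camera("side");t=camera("top")
o={}
for th in ("rail","trough"):
    o[th]=[trace(s,th),trace(t,th)]
    for l in o[th]: print(th,[(round(r["conf"],2),np.round(r["rect"],2),r["mask"].sum()) for r in l][:2])
pickle.dump((s,t,o),open("d.pkl","wb"))
def best(l,u,v): 
    return l
Pr,f=fit([s,t],[o["rail"][0][0]["mask"],o["rail"][1][0]["mask"]],rail(),[.557,-.112,.24]);print("rail",Pr.round(4),f)
for a in([0],[1]):
    print(fit([[s,t][a[0]]],[o["rail"][a[0]][0]["mask"]],rail(),Pr))
Pt,f=fit([s,t],[o["trough"][0][0]["mask"],o["trough"][1][0]["mask"]],TR,[.653,.224,-.2]);print("tr",Pt.round(4),f)
for a in([0],[1]):
    print(fit([[s,t][a[0]]],[o["trough"][a[0]][0]["mask"]],TR,Pt))
for n,c in (("s",s),("t",t)):
    im=cv2.resize(c["img"],None,fx=4,fy=4,interpolation=2)
    draw(c,rail(),Pr,im);draw(c,TR,Pt,im)
    for nm,P in(("r",Pr),("w",Pt)):
        u=proj(c,[[P[0],P[1],.03]])[0]*4
        x,y=int(u[0]),int(u[1]);cv2.imwrite(f"pics/fit_{n}{nm}.png",im[max(0,y-240):y+240,max(0,x-240):x+240])
a=[cv2.imread(f"pics/fit_{k}.png") for k in("sr","tr")]
cv2.imwrite("pics/fitr.png",cv2.resize(np.hstack(a),(800,400)))
a=[cv2.imread(f"pics/fit_{k}.png")[110:370,110:370] for k in("sw","tw")]
cv2.imwrite("pics/fitw.png",cv2.resize(np.hstack(a),(800,400)))
E
```

```text
rail [(0.7, array([0.49, 0.47, 0.63, 0.55]), np.int64(1954))]
rail [(0.61, array([0.52, 0.44, 0.61, 0.69]), np.int64(3134))]
trough [(0.89, array([0.41, 0.64, 0.49, 0.72]), np.int64(1164))]
trough [(0.71, array([0.34, 0.42, 0.38, 0.53]), np.int64(899))]
rail [ 0.5622 -0.1233  0.2294] 0.23051520693795813
(array([ 0.56396901, -0.12691527,  0.23667461]), np.float64(0.09997271810464206))
(array([ 0.56168429, -0.1224768 ,  0.22182906]), np.float64(0.09262320595117435))
tr [ 0.6492  0.2259 -0.1773] 0.13264938799457415
(array([ 0.650301  ,  0.22455002, -0.16840436]), np.float64(0.06613172545650561))
(array([ 0.64879172,  0.22634133, -0.18096396]), np.float64(0.058202877925363695))
```

View pics/fitr.png

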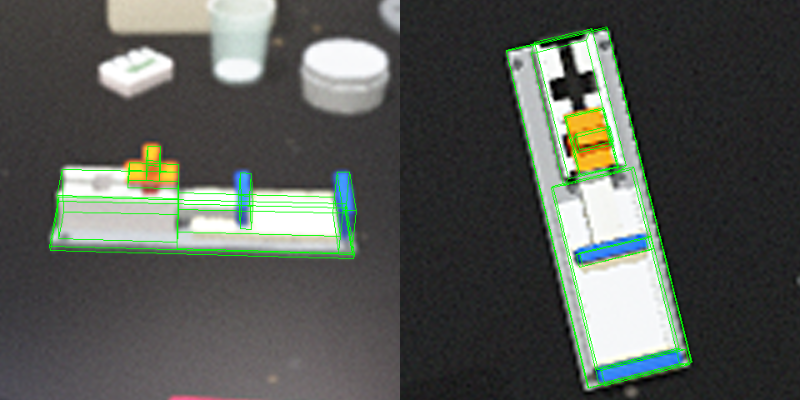

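View pics/fitw.png

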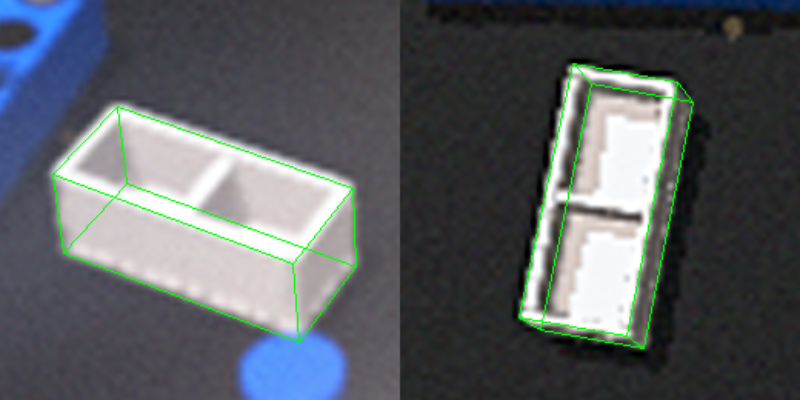

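servo_tool(
  plan=[
    [[0.029,0.033,0,0.11,-0.5],[0.029,0.033,0,0.11,-0.5],[0.029,0.033,0,0.11,-0.5],[0.029,0.033,0,0.11,-0.5],[0.029,0.033,0,0.11,-0.5],[0.029,0.033,0,0.11,-0.5],[0.029,0.033,0,0.11,-0.5],[0.029,0.033,0,0.11,-0.5]],
  ],
)

```text
time_s: 2.5
eef_pos: [0.4908, -0.2485, 0.2455]
eef_rot: [0.0, 0.781, 0.625, 0.0]
wrist_force: [1.2, -0.6, 0.0]
opening: 0.25
```

Run:
```python
from h import *
import pickle
s,t,o=pickle.load(open("d.pkl","rb"))
P=atz(t,[[355.5,187.1]],.048)[0];d=P[:2]-[.5622,-.1233];a=.2294
print("hole2 rail xy",d@[np.cos(a),np.sin(a)],d@[-np.sin(a),np.cos(a)])
im=cv2.resize(t["img"][165:215,335:385],None,fx=12,fy=12,interpolation=cv2.INTER_CUBIC);cv2.imwrite("pics/hole.png",im)
o=get_obs();print(o["eef_pos"],o["eef_rot"],o["opening"])
```

```text
hole2 rail xy 0.09080262619738852 -0.00043150408855628577
[ 0.49077293 -0.24851522  0.24552511] [2.76558706e-04 7.80935646e-01 6.24611431e-01 3.67908960e-05] 0.25040221326673695
```

View pics/hole.png

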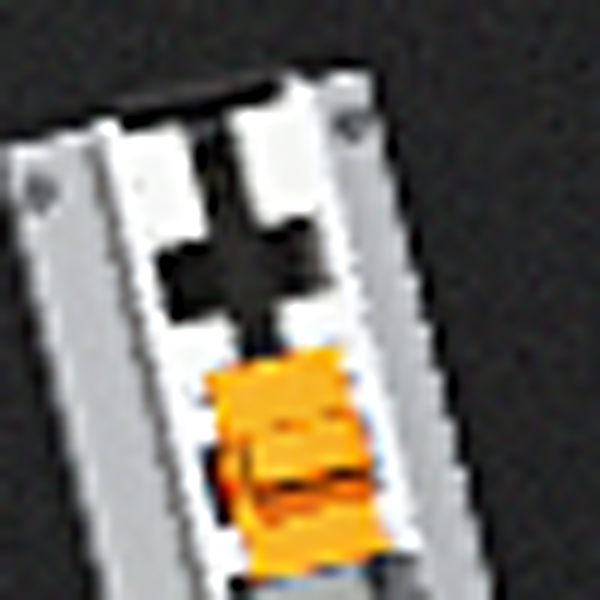

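servo_tool(
  plan=[
    [[0.029,0.034,-0.02,0.114,-0.5],[0.029,0.034,-0.03,0.114,-0.5],[0.029,0.034,-0.03,0.114,-0.5],[0.028,0.033,-0.03,0.113,-0.5],[0,0,-0.02,0,-0.5],[0,0,0,0,-0.5],[0,0,0,0,-0.5]],
  ],
)

```text
time_s: 3.2
eef_pos: [0.599, -0.1217, 0.1212]
eef_rot: [-0.0, 0.622, 0.783, -0.0]
wrist_force: [0.7, -0.4, -0.1]
opening: 0.249
```

Run:
```python
from h import *
o=get_obs();print(o["time_s"],o["eef_pos"],o["eef_rot"],o["opening"],o["wrist_force"])
s=camera("side");t=camera("top")
P=[.5622,-.1233,.2294];out=[]
for c in(s,t):
    im=cv2.resize(c["img"],None,fx=4,fy=4,interpolation=2)
    u=proj(c,place([[.045,0,.08]],P))[0]*4;x,y=int(u[0]),int(u[1]);out.append(im[y-240:y+240,x-200:x+200])
cv2.imwrite("pics/a1.png",np.hstack(out))
```

```text
3.2 [ 0.59903804 -0.12169305  0.12116694] [-3.27305083e-04  6.21827343e-01  7.83154269e-01 -1.99418708e-04] 0.24860651468254202 [ 0.66089382 -0.44766245 -0.05521704]
```

View pics/a1.png

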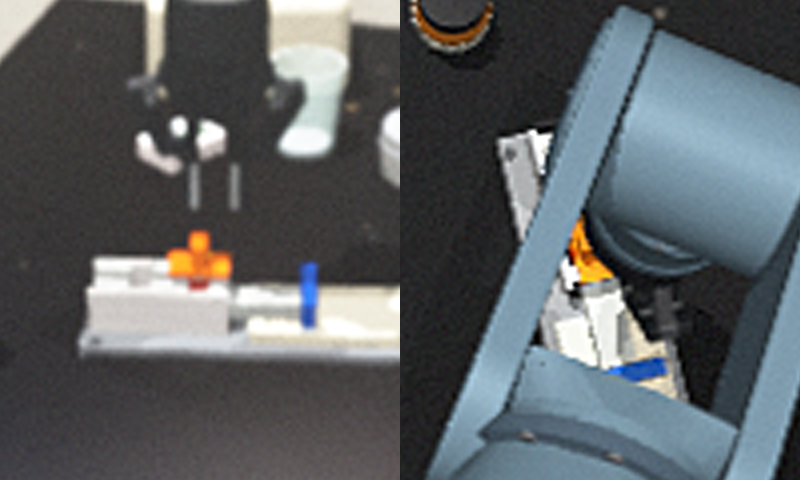

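servo_tool(
  plan=[
    [[0.004,0.004,-0.008,0,-0.5],[0.003,0.004,-0.008,0,-0.5],[0,0,0,0,-0.5],[0,0,0,0,-0.5]],
  ],
)

```text
time_s: 3.7
eef_pos: [0.606, -0.1133, 0.1047]
eef_rot: [-0.0, 0.622, 0.783, -0.0]
wrist_force: [-0.2, 0.2, -0.6]
opening: 0.246
```

```bash
cat > look.py <<'E'
from h import *
import sys
o=get_obs();print(o["time_s"],o["eef_pos"].round(4),o["opening"].round(3),o["wrist_force"].round(1))
s=camera("side")
P=[.5622,-.1233,.2294]
im=cv2.resize(s["img"],None,fx=8,fy=8,interpolation=cv2.INTER_CUBIC)
u=proj(s,place([[.06,0,.07]],P))[0]*8;x,y=int(u[0]),int(u[1])
# expected finger tips in tool geometry
e=o["eef_pos"]
for k in(0,): 
    a=proj(s,[[e[0],e[1],e[2]],[e[0],e[1],e[2]-.014]])*8+4
    cv2.line(im,tuple(a[0].astype(int).tolist()),tuple(a[1].astype(int).tolist()),(0,255,0),1)
b=proj(s,place([[.045,0,.081],[.045,0,.061]],P))*8+4
cv2.line(im,tuple(b[0].astype(int).tolist()),tuple(b[1].astype(int).tolist()),(255,0,255),1)
cv2.imwrite(sys.argv[1],im[y-250:y+250,x-350:x+350])
E
python3 look.py pics/a2.png
```

```text
Traceback (most recent call last):
  File "look.py", line 3, in <module>
    o=get_obs();print(o["time_s"],o["eef_pos"].round(4),o["opening"].round(3),o["wrist_force"].round(1))
                                                        ^^^^^^^^^^^^^^^^^^
AttributeError: 'float' object has no attribute 'round'
```

```bash
sed -i 's/o\["opening"\].round(3)/round(o["opening"],3)/' look.py; python3 look.py pics/a2.png
```

```text
3.7 [ 0.606  -0.1133  0.1047] 0.246 [-0.2  0.2 -0.6]
```

View pics/a2.png

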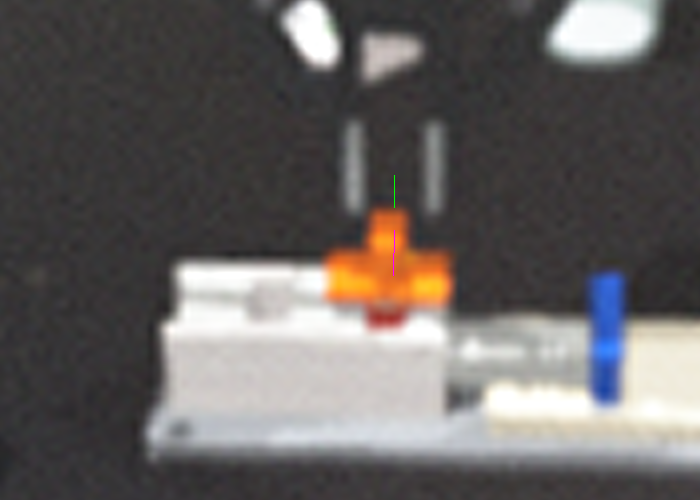

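servo_tool(
  plan=[
    [[0.0015,0.0004,-0.01,0,-0.5],[0,0,-0.008,0,-0.5],[0,0,-0.004,0,-0.5],[0,0,0,0,-0.5]],
  ],
)

```text
time_s: 4.15
eef_pos: [0.6069, -0.1128, 0.0817]
eef_rot: [-0.001, 0.622, 0.783, -0.0]
wrist_force: [-0.3, 0.3, -0.5]
opening: 0.251
```

servo_tool(
  plan=[
    [[0,0,-0.003,0,-0.5],[0,0,0,0,-0.5]],
  ],
)

```text
time_s: 4.35
eef_pos: [0.6076, -0.1131, 0.0798]
eef_rot: [-0.0, 0.622, 0.783, -0.0]
wrist_force: [0.1, -0.3, -0.1]
opening: 0.252
```

servo_tool(
  plan=[
    [[0,0,-0.002,0,-0.5],[0,0,0,0,-0.5]],
  ],
)

```text
time_s: 4.55
eef_pos: [0.6077, -0.1131, 0.078]
eef_rot: [-0.0, 0.622, 0.783, -0.0]
wrist_force: [-0.1, 0.3, -0.6]
opening: 0.249
```

servo_tool(
  plan=[
    [[0,0,-0.002,0,-0.5],[0,0,0,0,-0.5]],
  ],
)

```text
time_s: 4.75
eef_pos: [0.6076, -0.1131, 0.0759]
eef_rot: [-0.0, 0.622, 0.783, -0.0]
wrist_force: [0.0, 0.8, 0.5]
opening: 0.254
```

```bash
python3 look.py pics/a3.png
```

```text
4.75 [ 0.6076 -0.1131  0.0759] 0.254 [0.  0.8 0.5]
```

View pics/a3.png

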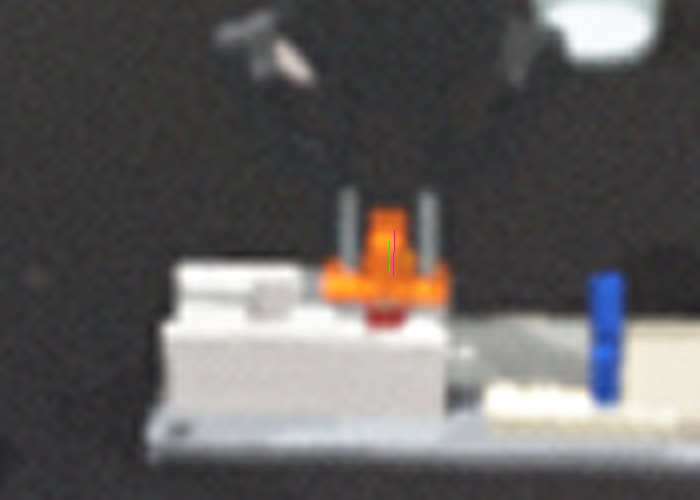

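Fingers straddle the fin (pads at cols 348 and 428, fin 388), tips right above the cap. Press on.

servo_tool(
  plan=[
    [[0,0,-0.002,0,-0.5],[0,0,0,0,-0.5]],
  ],
)

```text
time_s: 5.0
eef_pos: [0.608, -0.1132, 0.0744]
eef_rot: [0.0, 0.622, 0.783, 0.0]
wrist_force: [-1.3, 0.2, 4.1]
opening: 0.252
```

servo_tool(
  plan=[
    [[0,0,-0.002,0,-0.5],[0,0,0,0,-0.5]],
  ],
)

```text
time_s: 5.2
eef_pos: [0.608, -0.1132, 0.0724]
eef_rot: [0.0, 0.622, 0.783, 0.0]
wrist_force: [-1.2, 0.4, 4.3]
opening: 0.252
```

servo_tool(
  plan=[
    [[0,0,-0.002,0,-0.5],[0,0,0,0,-0.5]],
  ],
)

```text
time_s: 5.4
eef_pos: [0.6081, -0.1132, 0.0704]
eef_rot: [0.0, 0.622, 0.783, 0.0]
wrist_force: [-2.7, 1.8, 6.0]
opening: 0.253
```

servo_tool(
  plan=[
    [[0,0,-0.002,0,-0.5],[0,0,0,0,-0.5]],
  ],
)

```text
time_s: 5.6
eef_pos: [0.6081, -0.1132, 0.0686]
eef_rot: [0.0, 0.622, 0.783, 0.0]
wrist_force: [-1.9, 1.1, 6.9]
opening: 0.252
```

servo_tool(
  plan=[
    [[0,0,-0.001,0,-0.5],[0,0,0,0,-0.5]],
  ],
)

```text
time_s: 5.8
eef_pos: [0.6081, -0.1132, 0.0677]
eef_rot: [0.0, 0.622, 0.783, 0.0]
wrist_force: [-1.9, 0.7, 7.0]
opening: 0.25
```

servo_tool(
  plan=[
    [[0,0,-0.0006,0,-0.5],[0,0,0,0,-0.5]],
  ],
)

```text
time_s: 6.0
eef_pos: [0.6081, -0.1132, 0.0672]
eef_rot: [0.0, 0.622, 0.783, 0.0]
wrist_force: [-1.2, 1.3, 7.9]
opening: 0.256
```

servo_tool(
  plan=[
    [[0.0019,0.00045,0,0,-0.5],[0.0019,0.00045,0,0,-0.5],[0,0,0,0,-0.5]],
  ],
)

```text
time_s: 6.3
eef_pos: [0.6121, -0.1123, 0.0673]
eef_rot: [0.0, 0.622, 0.783, 0.0]
wrist_force: [-0.5, 1.1, 7.6]
opening: 0.248
```

servo_tool(
  plan=[
    [[0.0019,0.00045,0,0,-0.5],[0.0019,0.00045,0,0,-0.5],[0,0,0,0,-0.5]],
  ],
)

```text
time_s: 6.6
eef_pos: [0.6159, -0.1114, 0.0673]
eef_rot: [0.001, 0.622, 0.783, 0.0]
wrist_force: [-1.6, -0.3, 7.7]
opening: 0.248
```

servo_tool(
  plan=[
    [[0.0019,0.00045,0,0,-0.5],[0.0019,0.00045,0,0,-0.5],[0,0,0,0,-0.5]],
  ],
)

```text
time_s: 6.9
eef_pos: [0.6197, -0.1106, 0.0673]
eef_rot: [0.001, 0.622, 0.783, 0.0]
wrist_force: [-1.7, 0.7, 8.0]
opening: 0.254
```

servo_tool(
  plan=[
    [[0.0019,0.00045,0,0,-0.5],[0.0019,0.00045,0,0,-0.5],[0,0,0,0,-0.5]],
  ],
)

```text
time_s: 7.2
eef_pos: [0.6235, -0.1097, 0.0673]
eef_rot: [0.001, 0.622, 0.783, 0.0]
wrist_force: [-1.4, -0.3, 6.8]
opening: 0.252
```

```bash
python3 look.py pics/a4.png
```

```text
7.2 [ 0.6235 -0.1097  0.0673] 0.252 [-1.4 -0.3  6.8]
```

View pics/a4.png

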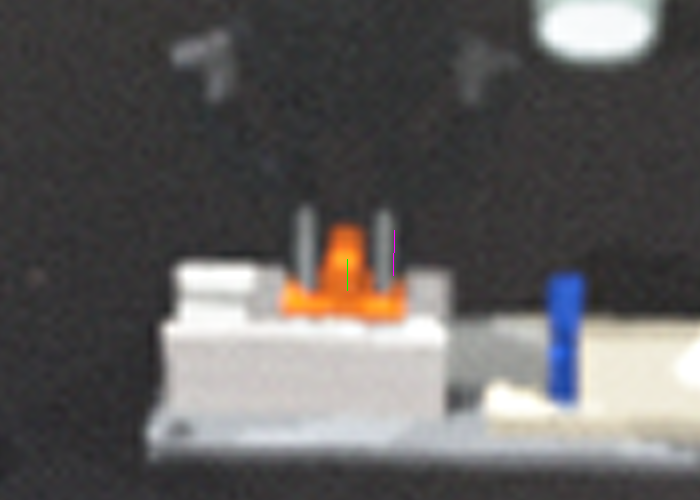

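servo_tool(
  plan=[
    [[0.0024,0.00056,0,0,-0.5],[0.0024,0.00056,0,0,-0.5],[0.0024,0.00056,0,0,-0.5],[0.0024,0.00056,0,0,-0.5],[0.0024,0.00056,0,0,-0.5],[0,0,0,0,-0.5],[0,0,0.004,0,-0.5],[0,0,0.005,0,-0.5]],
  ],
)

```text
time_s: 8.05
eef_pos: [0.6347, -0.1066, 0.0752]
eef_rot: [-0.0, 0.622, 0.783, -0.0]
wrist_force: [-0.6, 0.4, -0.3]
opening: 0.246
```

```bash
python3 look.py pics/a5.png
```

```text
8.05 [ 0.6347 -0.1066  0.0752] 0.246 [-0.6  0.4 -0.3]
```

View pics/a5.png

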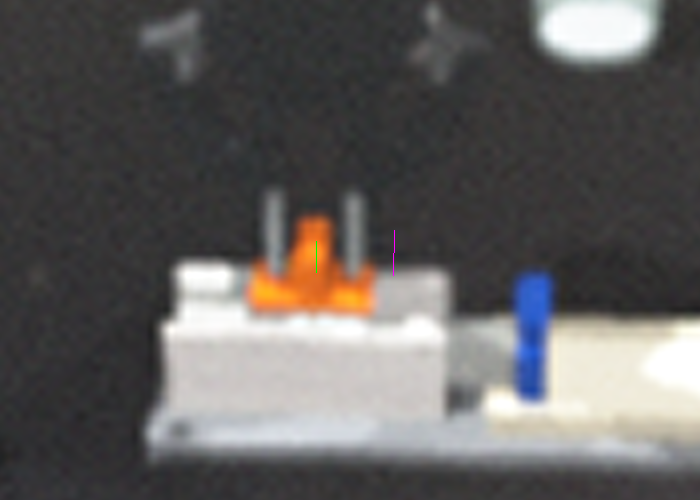

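servo_tool(
  plan=[
    [[0.0019,0.00045,0.003,0,-0.5],[0.0019,0.00045,0,0,-0.5],[0.0015,0.00035,0,0,-0.5],[0.0015,0.00035,0,0,-0.5],[0.0015,0.00035,0,0,-0.5],[0.0015,0.00035,0,0,-0.5],[0,0,0,0,-0.5]],
  ],
)

```text
time_s: 8.8
eef_pos: [0.6444, -0.1044, 0.0781]
eef_rot: [-0.0, 0.622, 0.783, -0.0]
wrist_force: [-3.7, -1.1, 1.7]
opening: 0.248
```

servo_tool(
  plan=[
    [[0.001,0.00023,0,0,-0.5],[0,0,0,0,-0.5]],
  ],
)

```text
time_s: 9.0
eef_pos: [0.6454, -0.1042, 0.0781]
eef_rot: [-0.0, 0.622, 0.783, -0.0]
wrist_force: [-3.3, -2.1, 0.8]
opening: 0.248
```

servo_tool(
  plan=[
    [[0.001,0.00023,0,0,-0.5],[0,0,0,0,-0.5]],
  ],
)

```text
time_s: 9.2
eef_pos: [0.6464, -0.1039, 0.0782]
eef_rot: [-0.0, 0.622, 0.783, -0.0]
wrist_force: [-4.6, -1.6, 0.5]
opening: 0.251
```

servo_tool(
  plan=[
    [[0.001,0.00023,0,0,-0.5],[0,0,0,0,-0.5]],
  ],
)

```text
time_s: 9.4
eef_pos: [0.6474, -0.1037, 0.0782]
eef_rot: [-0.0, 0.622, 0.783, -0.0]
wrist_force: [-4.9, -1.7, 0.4]
opening: 0.252
```

```bash
python3 look.py pics/a6.png
```

```text
9.4 [ 0.6474 -0.1037  0.0782] 0.252 [-4.9 -1.7  0.4]
```

View pics/a6.png

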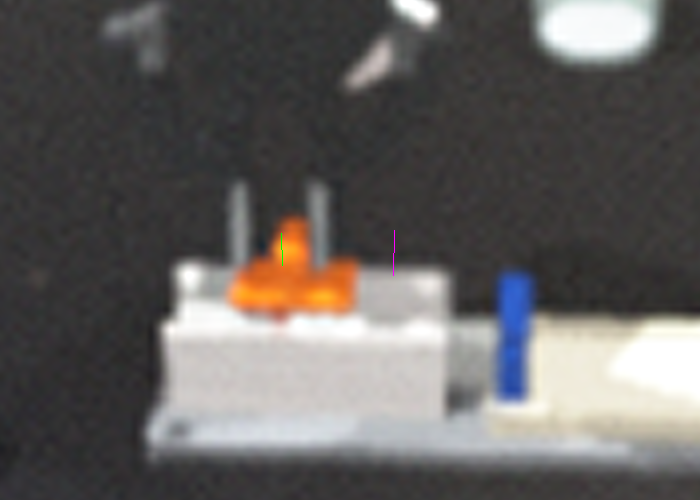

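servo_tool(
  plan=[
    [[0.001,0.00023,0,0,-0.5],[0,0,0,0,-0.5]],
  ],
)

```text
time_s: 9.65
eef_pos: [0.6484, -0.1035, 0.0782]
eef_rot: [-0.0, 0.622, 0.783, -0.0]
wrist_force: [-4.4, -0.8, 0.2]
opening: 0.249
```

servo_tool(
  plan=[
    [[0.001,0.00023,0,0,-0.5],[0,0,0,0,-0.5]],
  ],
)

```text
time_s: 9.85
eef_pos: [0.6494, -0.1032, 0.0782]
eef_rot: [-0.0, 0.622, 0.783, -0.0]
wrist_force: [-6.2, -1.6, 0.8]
opening: 0.25
```

servo_tool(
  plan=[
    [[0.001,0.00023,0,0,-0.5],[0,0,0,0,-0.5]],
  ],
)

```text
time_s: 10.05
eef_pos: [0.6504, -0.103, 0.0782]
eef_rot: [-0.0, 0.622, 0.783, -0.0]
wrist_force: [-4.4, -1.2, 0.3]
opening: 0.253
```

servo_tool(
  plan=[
    [[0.001,0.00023,0,0,-0.5],[0,0,0,0,-0.5]],
  ],
)

```text
time_s: 10.25
eef_pos: [0.6514, -0.1028, 0.0782]
eef_rot: [-0.0, 0.622, 0.783, -0.0]
wrist_force: [-5.0, -1.7, 0.7]
opening: 0.252
```

```bash
python3 look.py pics/a7.png
```

```text
10.25 [ 0.6514 -0.1028  0.0782] 0.252 [-5.  -1.7  0.7]
```

View pics/a7.png

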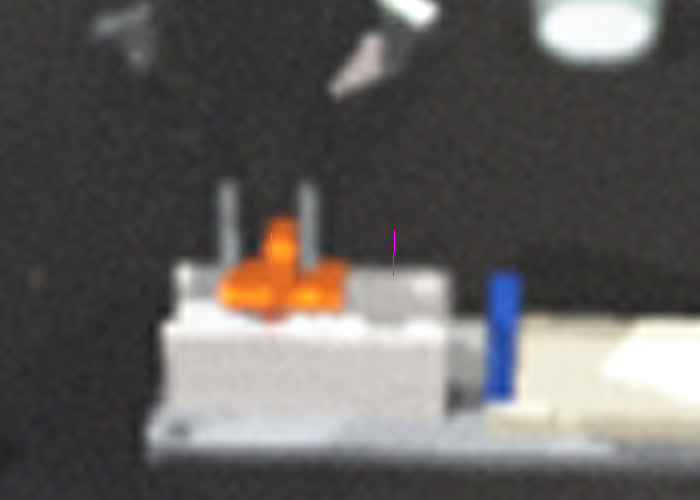

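servo_tool(
  plan=[
    [[0.0008,0.0002,0,0,-0.5],[0,0,0,0,-0.5]],
  ],
)

```text
time_s: 10.5
eef_pos: [0.6523, -0.1026, 0.0782]
eef_rot: [-0.0, 0.622, 0.783, -0.0]
wrist_force: [-4.9, -1.1, 0.0]
opening: 0.248
```

servo_tool(
  plan=[
    [[0.0008,0.0002,0,0,-0.5],[0,0,0,0,-0.5]],
  ],
)

```text
time_s: 10.7
eef_pos: [0.6531, -0.1024, 0.0783]
eef_rot: [-0.0, 0.622, 0.783, -0.0]
wrist_force: [-4.9, -2.4, 0.2]
opening: 0.248
```

servo_tool(
  plan=[
    [[0.0008,0.0002,0,0,-0.5],[0,0,0,0,-0.5]],
  ],
)

```text
time_s: 10.9
eef_pos: [0.654, -0.1022, 0.0783]
eef_rot: [-0.0, 0.622, 0.783, -0.0]
wrist_force: [-4.1, -1.7, 1.3]
opening: 0.253
```

servo_tool(
  plan=[
    [[0.0008,0.0002,0,0,-0.5],[0,0,0,0,-0.5]],
  ],
)

```text
time_s: 11.1
eef_pos: [0.6555, -0.1019, 0.0786]
eef_rot: [0.001, 0.622, 0.783, 0.0]
wrist_force: [-1.8, -0.9, -1.3]
opening: 0.254
```

```bash
python3 look.py pics/a8.png
```

```text
11.1 [ 0.6555 -0.1019  0.0786] 0.254 [-1.8 -0.9 -1.3]
```

View pics/a8.png

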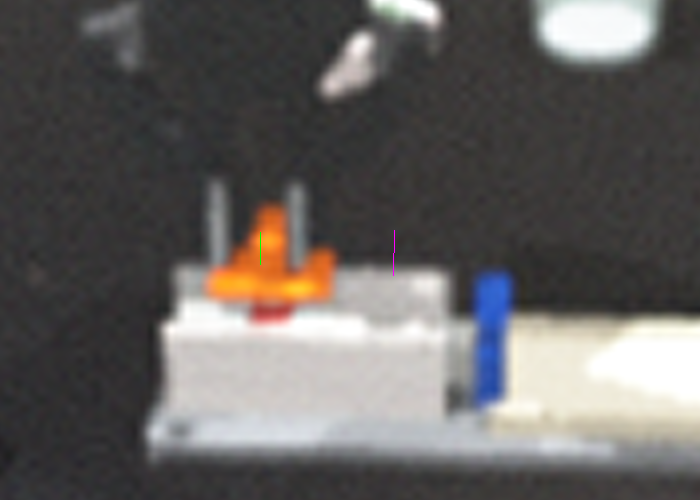

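servo_tool(
  plan=[
    [[-0.0019,-0.00045,0,0,-0.5],[-0.0019,-0.00045,0,0,-0.5],[0,0,0,0,-0.5],[0,0,0.01,0,-0.5],[0,0,0.015,0,-0.5],[0,0,0.025,0,-0.5],[0,0,0.03,0,-0.5],[0,0,0.03,0,-0.5]],
  ],
)

```text
time_s: 11.95
eef_pos: [0.6514, -0.1029, 0.1912]
eef_rot: [0.001, 0.622, 0.783, 0.0]
wrist_force: [1.1, -0.9, -0.6]
opening: 0.25
```

```bash
python3 look.py pics/a9.png
```

```text
11.95 [ 0.6514 -0.1029  0.1912] 0.25 [ 1.1 -0.9 -0.6]
```

View pics/a9.png

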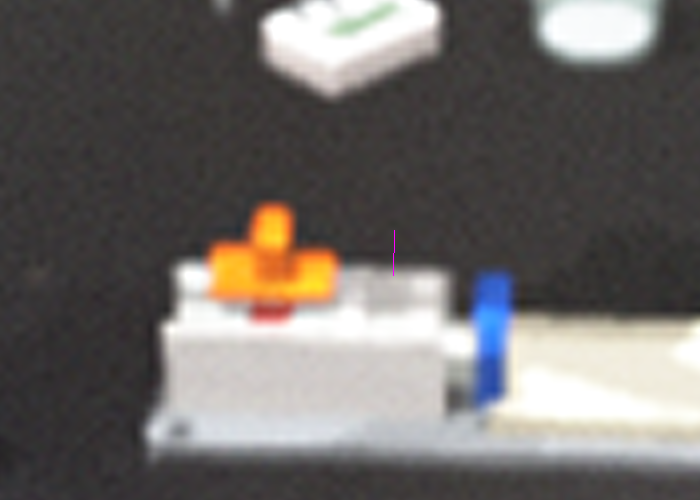

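servo_tool(
  plan=[
    [[0,0.041,0,0.145,1],[0,0.041,0,0.145,1],[0,0.041,0,0.145,1],[0,0.041,0,0.145,1],[0,0.041,0,0.145,1],[0,0.041,0,0.145,1],[0,0.041,0,0.145,1],[0,0.041,0,0.145,1]],
  ],
)

```text
time_s: 12.8
eef_pos: [0.6514, 0.227, 0.1903]
eef_rot: [0.001, 0.088, 0.996, 0.0]
wrist_force: [-0.4, 0.1, 0.1]
opening: 1.002
```

servo_tool(
  plan=[
    [[0,0,0,0,1],[0,0,0,0,1]],
  ],
)

```text
time_s: 13.0
eef_pos: [0.6512, 0.2262, 0.1897]
eef_rot: [0.001, 0.09, 0.996, 0.0]
wrist_force: [-0.4, -1.2, 0.3]
opening: 1.0
```

Run:
```python
from h import *
o=get_obs();print(o["time_s"],o["eef_pos"].round(4),o["opening"]);q=o["eef_rot"];print("yawx",2*np.arctan2(q[2],q[1]))
t=camera("top");s=camera("side")
Pt=[.6492,.2259,-.1773]
# rail refit from unobstructed view
M=[];C=[]
for c in(s,t):
    r=trace(c,"rail")
    if r: print(r[0]["conf"],r[0]["mask"].sum());M.append(r[0]["mask"]);C.append(c)
for sl in(.041,.044,.047):
    print(sl,fit(C,M,rail(sl),[.5622,-.1233,.2294]))
cv2.imwrite("pics/b_t.png",cv2.resize(t["img"][130:290,180:430],None,fx=3.1,fy=3.1,interpolation=2))
im=s["img"].copy();cv2.imwrite("pics/b_s.png",cv2.resize(im[180:360,210:450],None,fx=3.1,fy=3.1,interpolation=2))
import pickle;pickle.dump((s,t,M),open("d2.pkl","wb"))
```

```text
13.0 [0.6512 0.2262 0.1897] 0.9996044018447897
yawx 2.960915977408442
0.69 1917
0.57 3202
0.041 (array([ 0.56212851, -0.12306357,  0.22692561]), np.float64(0.21716467545637624))
0.044 (array([ 0.56180309, -0.12324138,  0.22760905]), np.float64(0.21038976438899362))
0.047 (array([ 0.56181842, -0.12330991,  0.22574954]), np.float64(0.20765380276361917))
```

View pics/b_t.png

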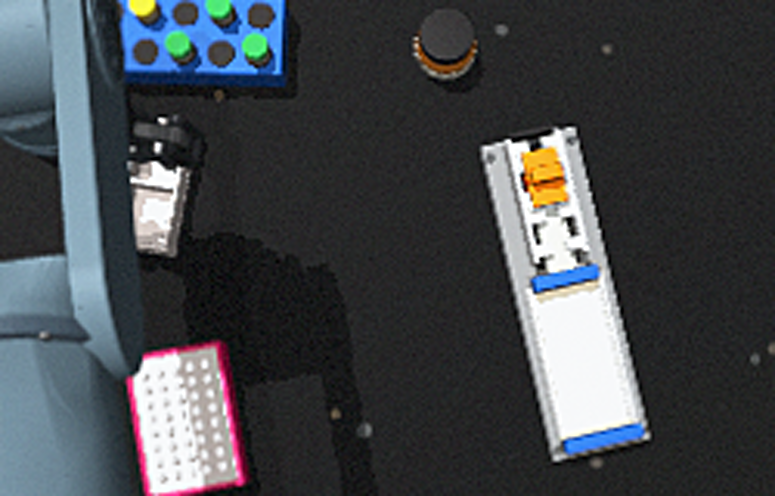

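View pics/b_s.png

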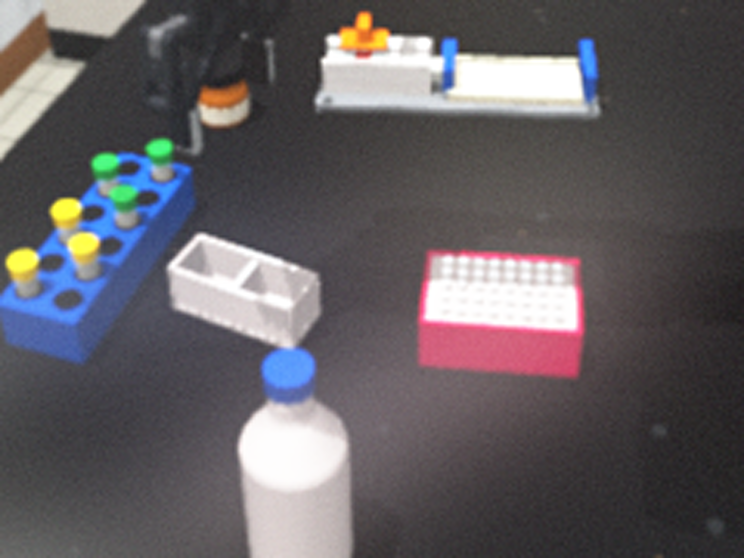

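servo_tool(
  plan=[
    [[-0.001,0,-0.035,0.002,1],[-0.001,0,-0.04,0.002,1],[0,0,-0.04,0,1],[0,0,-0.03,0,1],[0,0,-0.0147,0,1],[0,0,0,0,1],[0,0,0,0,1]],
  ],
)

```text
time_s: 13.9
eef_pos: [0.6503, 0.2247, 0.0302]
eef_rot: [0.001, 0.089, 0.996, 0.0]
wrist_force: [1.2, 0.1, -0.0]
opening: 1.003
```

servo_tool(
  plan=[
    [[0,0,0,0,0.3],[0,0,0,0,0.2],[0,0,0,0,0.1],[0,0,0,0,0.0],[0,0,0,0,-0.2],[0,0,0,0,-0.2],[0,0,0,0,-0.2]],
  ],
)

```text
time_s: 14.6
eef_pos: [0.6503, 0.2255, 0.0306]
eef_rot: [0.001, 0.089, 0.996, 0.0]
wrist_force: [-0.5, 0.9, 6.0]
opening: 0.525
```

servo_tool(
  plan=[
    [[0,0,0.005,0,-0.2],[0,0,0.015,0,-0.2],[0,0,0.03,0,-0.2],[0,0,0.035,0,-0.2],[0,0,0.02,0,-0.2],[0,0,0,0,-0.2]],
  ],
)

```text
time_s: 15.2
eef_pos: [0.6518, 0.2257, 0.1392]
eef_rot: [0.004, 0.089, 0.996, 0.001]
wrist_force: [0.2, 0.3, -0.2]
opening: 0.525
```

Run:
```python
from h import *
o=get_obs();print(o["time_s"],o["eef_pos"].round(4),o["opening"],o["wrist_force"],o["eef_rot"])
s=camera("side")
im=s["img"].copy();cv2.imwrite("pics/c_s.png",cv2.resize(im[180:360,210:450],None,fx=3.1,fy=3.1,interpolation=2))
```

```text
15.2 [0.6518 0.2257 0.1392] 0.5249231142418255 [ 0.23689131  0.30286789 -0.2445956 ] [0.00397439 0.08871325 0.99604875 0.00102652]
```

View pics/c_s.png

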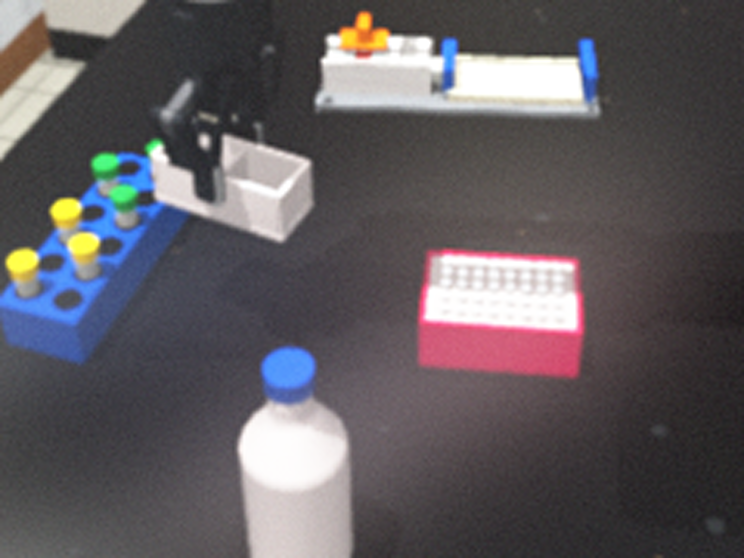

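servo_tool(
  plan=[
    [[-0.012,-0.025,0.002,0.045,-0.2],[-0.015,-0.036,0,0.05,-0.2],[-0.015,-0.036,0,0.05,-0.2],[-0.015,-0.036,0,0.05,-0.2],[-0.015,-0.036,0,0.05,-0.2],[-0.015,-0.036,0,0.05,-0.2],[-0.015,-0.036,0,0.05,-0.2],[-0.015,-0.036,0,0.05,-0.2]],
  ],
)

```text
time_s: 16.05
eef_pos: [0.5299, -0.0527, 0.1339]
eef_rot: [-0.002, -0.109, 0.994, 0.001]
wrist_force: [-0.1, -0.6, -1.0]
opening: 0.527
```

servo_tool(
  plan=[
    [[-0.013,-0.036,0,0.01,-0.2],[-0.01,-0.025,0,0,-0.2],[-0.006,-0.016,0,0,-0.2],[0,0,0,0,-0.2],[0,0,0,0,-0.2]],
  ],
)

```text
time_s: 16.55
eef_pos: [0.5023, -0.1285, 0.1345]
eef_rot: [-0.001, -0.113, 0.994, 0.001]
wrist_force: [-0.1, 0.0, -0.2]
opening: 0.522
```

Run:
```python
from h import *
o=get_obs();print(o["time_s"],o["eef_pos"].round(4),o["opening"],o["wrist_force"]);q=o["eef_rot"];print(2*np.arctan2(q[2],q[1]))
```

```text
16.55 [ 0.5023 -0.1285  0.1345] 0.5222125988215314 [-0.12995998  0.01546969 -0.23813377]
3.3676367280129926
```

servo_tool(
  plan=[
    [[0,-0.0085,-0.01,0,-0.2],[0,0,-0.02,0,-0.2],[0,0,-0.018,0,-0.2],[0,0,0,0,-0.2],[0,0,0,0,-0.2]],
  ],
)

```text
time_s: 17.05
eef_pos: [0.5029, -0.1368, 0.0871]
eef_rot: [-0.001, -0.114, 0.994, 0.0]
wrist_force: [-0.0, -0.0, -2.1]
opening: 0.526
```

```bash
cat > look2.py <<'E'
from h import *
import sys
o=get_obs();print(o["time_s"],o["eef_pos"].round(4),round(o["opening"],3),o["wrist_force"].round(1));q=o["eef_rot"];print(q,2*np.arctan2(q[2],q[1]))
s=camera("side");t=camera("top")
for c,n in((s,"side"),(t,"top")):
    r=trace(c,"trough");print(n,[(round(x["conf"],2),int(x["mask"].sum()),np.round(x["rect"],3)) for x in r][:2])
P=[.562,-.1232,.2275]; z=float(sys.argv[2]) 
out=[]
for c in(s,t):
    im=cv2.resize(c["img"],None,fx=4,fy=4,interpolation=2)
    e=o["eef_pos"];draw(c,[boxpts(-.055,.055,-.023,.023,e[2]-.0304,e[2]+.0116)],[e[0]-.001,e[1],.2275],im)
    u=proj(c,place([[-.04,0,.05]],P))[0]*4;x,y=int(u[0]),int(u[1]);out.append(im[y-240:y+240,x-200:x+200])
cv2.imwrite(sys.argv[1],np.hstack(out))
E
python3 look2.py pics/d1.png 0
```

```text
17.05 [ 0.5029 -0.1368  0.0871] 0.526 [-0.  -0.  -2.1]
[-6.87273048e-04 -1.13813543e-01  9.93501771e-01  4.86281708e-04] 3.369714136358245
side [(0.55, 620, array([0.563, 0.449, 0.621, 0.491]))]
top [(0.74, 188, array([0.569, 0.643, 0.602, 0.665])), (0.29, 1852, array([0.52 , 0.43 , 0.607, 0.696]))]
```

View pics/d1.png

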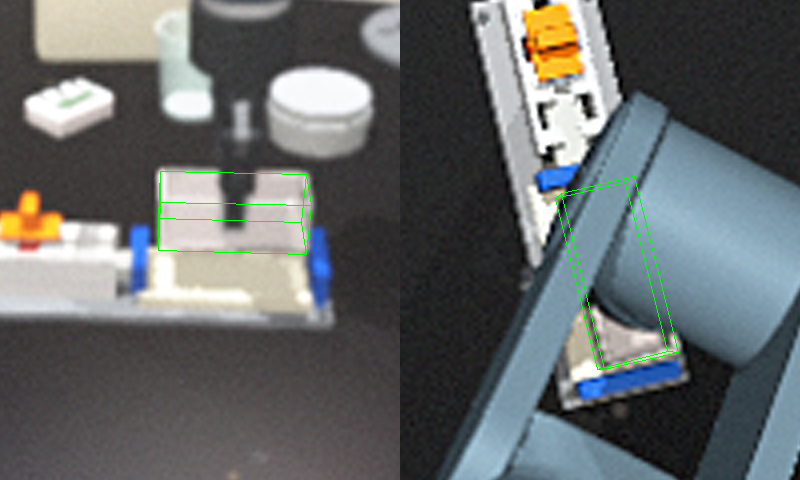

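servo_tool(
  plan=[
    [[0,0,-0.01,0,-0.2],[0,0,-0.01,0,-0.2],[0,0,-0.008,0,-0.2],[0,0,-0.005,0,-0.2],[0,0,0,0,-0.2]],
  ],
)

```text
time_s: 17.75
eef_pos: [0.5023, -0.137, 0.0535]
eef_rot: [-0.001, -0.113, 0.994, 0.001]
wrist_force: [-0.3, -0.5, -1.9]
opening: 0.523
```

```bash
python3 look2.py pics/d2.png 0
```

```text
17.75 [ 0.5023 -0.137   0.0535] 0.523 [-0.3 -0.5 -1.9]
[-9.56027107e-04 -1.13324359e-01  9.93557375e-01  6.46166487e-04] 3.3687294679381434
side [(0.97, 564, array([0.564, 0.47 , 0.621, 0.518]))]
top [(0.47, 172, array([0.568, 0.641, 0.602, 0.666]))]
```

View pics/d2.png

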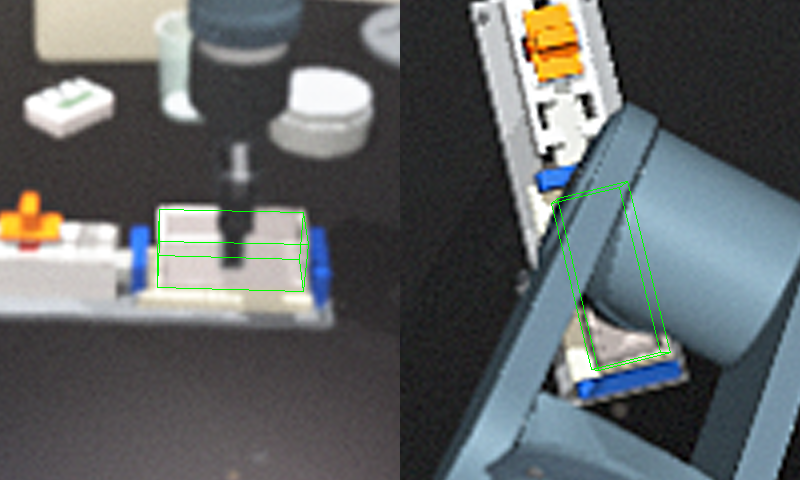

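servo_tool(
  plan=[
    [[0,0,-0.003,0,-0.2],[0,0,0,0,-0.2]],
  ],
)

```text
time_s: 18.15
eef_pos: [0.5031, -0.1374, 0.0517]
eef_rot: [-0.0, -0.113, 0.994, 0.0]
wrist_force: [0.8, -0.1, -0.7]
opening: 0.528
```

servo_tool(
  plan=[
    [[0,0,-0.0015,0,-0.2],[0,0,0,0,-0.2]],
  ],
)

```text
time_s: 18.35
eef_pos: [0.503, -0.1373, 0.0502]
eef_rot: [-0.0, -0.113, 0.994, 0.0]
wrist_force: [-0.5, -0.4, -0.8]
opening: 0.529
```

servo_tool(
  plan=[
    [[0,0,-0.001,0,-0.2],[0,0,0,0,-0.2]],
  ],
)

```text
time_s: 18.55
eef_pos: [0.503, -0.1374, 0.0492]
eef_rot: [-0.0, -0.113, 0.994, 0.0]
wrist_force: [-0.2, -0.5, -1.3]
opening: 0.525
```

servo_tool(
  plan=[
    [[0,0,-0.0007,0,-0.2],[0,0,0,0,-0.2]],
  ],
)

```text
time_s: 18.75
eef_pos: [0.5031, -0.1374, 0.0485]
eef_rot: [-0.0, -0.113, 0.994, 0.0]
wrist_force: [-1.0, 0.9, -0.5]
opening: 0.528
```

servo_tool(
  plan=[
    [[0,0,-0.0008,0,-0.2],[0,0,0,0,-0.2]],
  ],
)

```text
time_s: 18.95
eef_pos: [0.5031, -0.1374, 0.0477]
eef_rot: [-0.0, -0.113, 0.994, 0.0]
wrist_force: [-0.1, 0.1, -2.1]
opening: 0.529
```

servo_tool(
  plan=[
    [[0,0,-0.0006,0,-0.2],[0,0,0,0,-0.2]],
  ],
)

```text
time_s: 19.15
eef_pos: [0.5031, -0.1374, 0.0471]
eef_rot: [-0.0, -0.113, 0.994, 0.0]
wrist_force: [-0.1, -0.1, -0.9]
opening: 0.52
```

servo_tool(
  plan=[
    [[0,0,-0.0005,0,-0.2],[0,0,0,0,-0.2]],
  ],
)

```text
time_s: 19.35
eef_pos: [0.5032, -0.1374, 0.0466]
eef_rot: [0.0, -0.113, 0.994, -0.0]
wrist_force: [0.2, -0.2, -0.8]
opening: 0.526
```

servo_tool(
  plan=[
    [[0,0,-0.0005,0,-0.2],[0,0,0,0,-0.2]],
  ],
)

```text
time_s: 19.55
eef_pos: [0.5032, -0.1375, 0.0466]
eef_rot: [0.0, -0.113, 0.994, -0.0]
wrist_force: [-1.8, 1.1, 4.9]
opening: 0.526
```

servo_tool(
  plan=[
    [[0,0,-0.0005,0,-0.2],[0,0,0,0,-0.2]],
  ],
)

```text
time_s: 19.75
eef_pos: [0.5032, -0.1375, 0.0465]
eef_rot: [-0.0, -0.113, 0.994, -0.0]
wrist_force: [-4.5, 1.5, 9.5]
opening: 0.522
```

servo_tool(
  plan=[
    [[0,0,0.0005,0,-0.2],[0,0,0,0,0.1],[0,0,0,0,0.2],[0,0,0,0,0.4],[0,0,0,0,0.7],[0,0,0,0,0.7]],
  ],
)

```text
time_s: 20.35
eef_pos: [0.5031, -0.1374, 0.0461]
eef_rot: [-0.0, -0.113, 0.994, 0.0]
wrist_force: [0.2, -0.1, 0.1]
opening: 0.846
```

servo_tool(
  plan=[
    [[0,0,0.01,0,0.7],[0,0,0.03,0,0.7],[0,0,0.04,0,0.7],[0,0,0.04,0,0.7],[0,0.03,0.03,0,0.7],[0,0.045,0,0,0.7],[0,0.045,0,0,0.7],[0,0.045,0,0,0.7]],
  ],
)

```text
time_s: 21.15
eef_pos: [0.5032, 0.029, 0.1975]
eef_rot: [0.001, -0.113, 0.994, -0.0]
wrist_force: [-0.4, -0.7, 0.3]
opening: 0.849
```

servo_tool(
  plan=[
    [[0,0.045,0,0,0.7],[0,0.045,0,0,0.7],[0,0.03,0,0,0.7],[0,0,0,0,0.7]],
  ],
)

```text
time_s: 21.55
eef_pos: [0.5026, 0.151, 0.197]
eef_rot: [0.0, -0.116, 0.993, 0.0]
wrist_force: [0.5, -0.3, 0.1]
opening: 0.852
```

```bash
cat > fin.py <<'E'
from h import *
import pickle
o=get_obs();print(o["time_s"],o["eef_pos"].round(3),o["wrist_force"].round(1))
s=camera("side");t=camera("top")
C=[];M=[]
for c in(s,t):
    r=trace(c,"trough");print([(round(x["conf"],2),int(x["mask"].sum()),np.round(x["rect"],3)) for x in r][:2])
    if r: C.append(c);M.append(r[0]["mask"])
pickle.dump((s,t,M),open("d3.pkl","wb"))
for th in ["tip_box","tube_rack","wash_bottle","beaker","jar","timer","dishes"]:
    a=pp(s,th);b=pp(t,th)
    print(th,tri(s,a[0][1],t,b[0][1])[0].round(3) if a and b else (len(a),len(b)))
out=[]
P=[.562,-.1232,.2275]
for c in(s,t):
    im=cv2.resize(c["img"],None,fx=4,fy=4,interpolation=2)
    u=proj(c,place([[-.01,0,.05]],P))[0]*4;x,y=int(u[0]),int(u[1]);out.append(im[y-300:y+300,x-200:x+200])
cv2.imwrite("pics/e1.png",np.hstack(out))
E
python3 fin.py
```

```text
21.55 [0.503 0.151 0.197] [ 0.5 -0.3  0.1]
[(0.63, 653, array([0.565, 0.476, 0.622, 0.521]))]
[(0.9, 845, array([0.557, 0.567, 0.598, 0.664]))]
tip_box [0.448 0.199 0.005]
tube_rack [0.774 0.216 0.002]
wash_bottle [ 0.532  0.418 -0.004]
beaker [ 0.651 -0.426 -0.01 ]
jar (3, 0)
timer [ 0.697 -0.397 -0.002]
dishes [ 0.485 -0.426 -0.004]
```

View pics/e1.png

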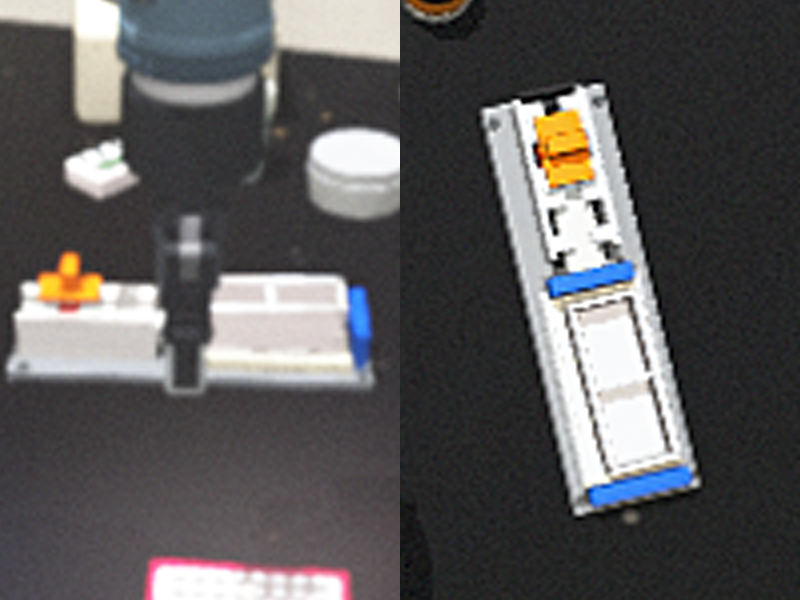

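Run:
```python
from h import *
import pickle
s,t,M=pickle.load(open("d3.pkl","rb"))
B=[boxpts(-.055,.055,-.023,.023,.016,.058)]
p,f=fit([t],[M[1]],B,[.501,-.137,.2275]);print(p,f)
d=p[:2]-[.562,-.1232];a=.2275;print("rail frame",d@[np.cos(a),np.sin(a)],d@[-np.sin(a),np.cos(a)])
im=cv2.resize(t["img"],None,fx=4,fy=4,interpolation=2);draw(t,B,p,im);draw(t,rail(.0455),[.562,-.1232,.2275],im)
cv2.imwrite("pics/e2.png",im[650:1150,1250:1650])
```

```text
[ 0.50259105 -0.13896623  0.21376959] 0.08813739993038637
rail frame -0.06143413579924592 -0.001960734203071345
```

View pics/e2.png

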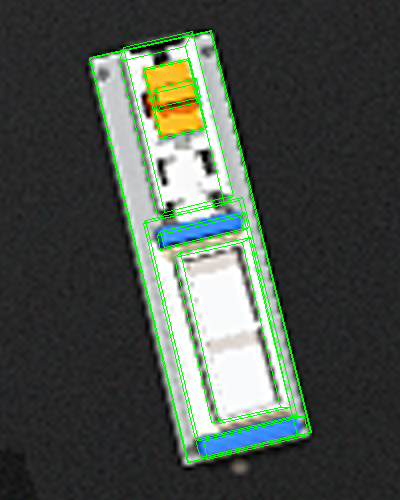

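```bash
python3 -c "
from bench import *
print(hand_in())"
```

```text
the job is handed in; nothing more can be done
None
```

I locked the cradle in its second hole, set the white reservoir on the bed between the jaws, and handed the job in. No verdict came back.

**Detent:** I pressed the button about 7.5 mm, slid the tube out, eased off, and pushed the fin in steps of about 1 mm. The force I saw stayed near 5–6 N. It fell off when the button popped up at a travel of about 45 mm, and I stopped pushing there. Afterwards the side picture showed the fin raised and the red collar visible.

**Reservoir:** It touched down at the height expected for the bed. The highest force I read was about 10 N, just before I let go. Fitted from the top picture alone, it sits at x = -61 mm, y = -2 mm on the cradle, turned 0.014 rad from the cradle's direction. All of these are inside the limits. I took it to be level from the touchdown height and the top picture, and did not measure tilt separately. The arm is clear and touches nothing.

**Bystanders:**
- **Within about 13 mm of the start, inside the networks' error:** the tip box, tube rack, wash bottle, timer and dishes.
- **Beaker:** the last reading put it 59 mm away in x. The arm hid it in the side view, and I never went near it, so I take that reading as false.
- **Jar:** the networks did not find it in the last top view. It appeared only partly in the picture, near where it started, so it is not confirmed by measurement.

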